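Stand the paper-towel post in its sleeve and lower it a notch

ROBOT

A 6-joint arm with a two-finger parallel gripper is mounted at the origin on the work surface. World frame = base frame: x ahead of the robot, y to its left, z up, the work surface at z = 0. Lengths are in m, angles in rad, forces in N, time in s.
With the tool pointing down it reaches from about 0.25 to 0.85 m from the base axis. Payload 12.5 kg.
Tool frame: the origin (TCP) lies at the very end of the fingers, on their centre line; the grasp point (between the pads) lies 19 mm behind it; z points along the fingers, x is the direction in which the jaws open and shut, and the axes are right-handed (so a half turn about z gives the same grasp; the last joint's range is limited). The gripper opens to 93 mm and grips with 3 to 60 N. Pads are 15 mm wide; open, the fingers measure 128 mm over their backs; the gripper's body (75 mm by 188 mm) begins 65 mm behind the grasp point.
Start: joints at [-1.406, 0.351, 1.652, -0, 1.139, -0.085], TCP at [0.136, -0.533, 0.219] pointing down, gripper open.
Joint ranges: [-2.75, 2.75], [-0.79, 2.1], [0.01, 2.65], [-1.57, 4.71], [0.07, 3.14], [-2.87, 2.87]. Speed limits (rad/s): [2.22, 2.22, 2.79, 3.14, 3.14, 3.14].

INTERFACE

Orientations are given as a unit quaternion [x, y, z, w].
In Python, from plant import arm, viewer, workorder gives the robot as it stands.
- The arm moves only by the shell command python3 -m creep 'ROWS' [OPENING] [FORCE]. ROWS is JSON, a list of rows, each a list of 4 numbers: the shift along the tool's x, y, z in cm, then the turn about the tool's z in rad. In form: [[tx, ty, tz, roll], ...]. A call has 1 to 20 rows; each row shifts and turns the pose as measured when the row begins, along the tool's axes as they then stand; what a row does not reach is not made up. A row lasts 1/8 s, in which the tool goes at most 62.5 mm and 10.7 degrees, less where a joint would pass 70% of its speed; a pose out of reach is approached as far as the arm can. A call with a gripper value outside its range is refused whole. OPENING is the closure, from -1 (fully open) to 1 (shut), set as the call begins (- or left out, the last holds). The fingers move at their own pace and stop on an object; FORCE is the grip in N (left out, the last holds). Time passes only in rows, so rows that do not move let the fingers close. It gives the time, the measured TCP pose, the force and the opening at its end, in the units of the state.
- arm.sense(): the state, without advancing time (a new reading comes with each control period).
- viewer.get_image(name): name is "scene" or "top" or "wrist"; returns a dict with "pixels" (420x560x3 uint8, red, green, blue), "vfov" (degrees; the focal length in pixels is half the picture's height over the tangent of half this angle, whatever the lens; pixels are square), "cx", "cy" (the principal point, pixels), "k1" (the pictures are not rectified: a ray, as slopes to the right and down, at radius r is drawn at 1 + k1 r^2 times it, then the intrinsics apply), "R" (3x3) and "t" (3): a world point X has camera coordinates R X + t; the wrist camera has in their place "hand_eye" (4x4, takes a point from camera to tool coordinates, whose origin is the TCP and whose axes are the tool frame's). Camera axes: x right, y down, z forward; pixel columns grow to the right and rows downward; lengths in m; the calibration is good to about 2 mm. A picture is of the moment at which its call begins: read the wrist's pose just before it. There is no depth.
- workorder.sign_off(): hands the job in, once; it reports no verdict.
The state is a dict: "time_s": time; "q": joint angles; "qvel": joint speeds; "tau": joint torques, N m; "tcp_pos": TCP position; "tcp_rot": TCP orientation; "contact_force": force on the tool from outside, world axes, zero at the start; "ft_torque": the same for the moment, N m; "grip_width": finger opening in m.
Only numpy, scipy, OpenCV 4.12 (cv2) and the standard library are available. Lean on these libraries where they do the work, as an engineer would, in place of code of your own. Each camera call takes 0.05 s, during which the arm holds its last target.

TASK

The steel post of the paper-towel stand has been left leaning on the peg rack with its foot in the stand's flared mouth. Tip it upright so that it drops into the sleeve and comes to rest on the catch; then press the stand's thumb pad down until the post sinks to its lower stop, and let the pad spring back up so that the catch locks. Leave the teacup, measuring cup, squeezer, strainer and jar standing where they are.

Things in the scene. Friction and masses are not known exactly. Their poses are not given: they have to be found in the camera images.
- stand: paper-towel stand, fixed: dark round base 150 mm across, 12 mm thick, with an upright steel sleeve in its centre. Origin: centre of the base's underside, on the sleeve's axis; +y points to the peg rack, -y to the thumb pad. The bore is 34 mm across, its floor 16 mm above the counter. A catch pin enters the bore from -y, its top 60 mm above the counter: a post let in stops on it.
- mouth (a point): centre of the sleeve's flared mouth, on the sleeve's axis, 145 mm above the counter. From 115 to 145 mm above the counter the bore widens like a funnel from 34 mm to 78 mm (84 mm outside).
- post: steel post, a round bar 28 mm thick, 220 mm long, 0.25 kg, its foot tapered to 21 mm, with an 8 mm neck 28 to 54 mm above its foot. Origin: centre of the foot; z runs along it to the top. It starts leaning about 37 degrees towards the stand's +y: foot in the flared mouth about 108 mm up, shaft on the rack's bar. On the catch its foot is 60 mm above the counter; at the lower stop 16 mm, where the pin snaps into the neck.
- post_top (a point): centre of the post's top end, 220 mm from its foot. At the start it overhangs the rack's bar, about 130 mm out from the sleeve's axis and 280 mm above the counter. Pushed back over the sleeve, it swings up about the foot, rising to at most 320 mm; as it comes upright the foot drops down the bore on to the catch (top then 280 mm up).
- rack: light wooden peg rack, fixed, 170 mm wide: two posts carry a level bar 12 mm thick along the stand's x, its top 213 mm above the counter, 95 mm from the sleeve's axis. Four small pegs on the bar reach 231 mm above the counter; the steel post lies between the middle two (52 mm apart). Origin: on the counter, below the bar.
- pad (a point): centre of the top of the thumb pad, a black disc 34 mm across on the end of the catch lever, 110 mm from the sleeve's axis on the stand's -y side, 75 mm above the counter when up. Pressed straight down it travels 34 mm (and a few mm sideways); its spring takes about 1.5 N at first, 5 N fully down.
- catch (a joint): turn of the catch lever in rad: 0 with the pad up and the catch pin in the bore, 0.40 with the pad fully down. From about 0.3 the pin is clear of the bore and a post on it falls. The spring returns it when let go.
- teacup: white porcelain teacup, 84 mm across, 62 mm tall, with a side handle; stands loose within 0.2 m of the stand; origin at the centre of its underside
- jug: glass measuring cup, 92 mm across, 105 mm tall, with a side handle; loose, within 0.25 m of the stand; origin at the centre of its underside
- squeezer: flat wooden citrus squeezer lying on the counter, round head 66 mm across and 40 mm tall, handle 150 mm long; loose, on the stand's -x side; origin under the head
- strainer: stainless mesh strainer, bowl 104 mm across, 40 mm tall, with a 100 mm handle; loose, right of the stand; origin under the bowl
- jar: amber glass jar with a brass lid, 72 mm across, 100 mm tall; loose, right of the stand; origin at the centre of its underside
Mind the look-alikes: they are no part of the job. There is more than one size of the stand; the one meant has the size given above.

How it is judged:
On the way, in this order (a step that is already met when the one before it is completed fails the run):
1. the post stands upright in the sleeve, resting on the catch (angle between post's own z axis and vertical below 0.16 rad and horizontal distance between post and stand below 0.012 m and height (world z) of post between 0.052 and 0.068 m and linear speed of post below 0.05 m/s), for 0.2 s.
2. the thumb pad is pressed down (value of joint catch above 0.2 rad), for 0.02 s.
At the end, for the whole second after the job is handed in: The post stands in the sleeve within 0.12 rad of upright, its foot within 12 mm of the sleeve's axis and under 22 mm above the counter (its lower stop), at rest, and the catch is back within 0.08 rad of its up position (angle between post's own z axis and vertical below 0.12 rad and horizontal distance between post and stand below 0.012 m and height (world z) of post below 0.022 m and value of joint catch below 0.08 rad and linear speed of post below 0.02 m/s); the robot touches nothing.
It fails at once if the teacup is shifted by more than 30 mm (distance of teacup from where it was at the start of the episode above 0.03 m).
It fails at once if the measuring cup is shifted by more than 30 mm (distance of jug from where it was at the start of the episode above 0.03 m).
It fails at once if the squeezer is shifted by more than 30 mm (distance of squeezer from where it was at the start of the episode above 0.03 m).
It fails at once if the strainer is shifted by more than 30 mm (distance of strainer from where it was at the start of the episode above 0.03 m).
It fails at once if the jar is shifted by more than 30 mm (distance of jar from where it was at the start of the episode above 0.03 m).
It also fails if it takes over 45 s, if anything falls off the work surface, if the arm or the gripper's body presses on something with over 40 N, if the wrist force passes 120 N, or if a joint passes its speed limit or range.

## Working session

There is one attempt and no reset: what is moved stays moved. The work goes in short steps, Python scripts to look and compute and a shell command to move; the robot and the scene stay as the last step left them, time stands still between calls to the robot, and variables do not carry over. Pictures are saved under pics/ and viewed, and the job is handed in when it is done.

```bash
mkdir -p pics; ls
cat > h.py <<'E'
import numpy as np, cv2
from plant import arm, viewer, workorder
def snap(n,f):
    im=viewer.get_image(n); cv2.imwrite('pics/'+f,im['pixels'][:,:,::-1]); 
    np.savez('pics/'+f+'.npz',**{k:v for k,v in im.items()})
    return im
E
python3 - <<'E'
from h import *
print(arm.sense())
for n in("scene","top","wrist"):
    i=snap(n,n+'0.png'); print(n,{k:(v.tolist() if hasattr(v,'tolist') else v) for k,v in i.items() if k!='pixels'})
E
```

```text
pics
{'time_s': 0.0, 'q': array([-1.40559921e+00,  3.51250998e-01,  1.65242887e+00, -2.35605008e-05,
        1.13907935e+00, -8.45967632e-02]), 'qvel': array([-0.00022339, -0.00025895,  0.0001571 , -0.00019958, -0.00011046,
       -0.00047598]), 'tau': array([ 7.49889150e-04, -4.97324467e+01, -2.85258722e+01,  6.99713454e-02,
        2.57718097e-02, -1.19564384e-04]), 'tcp_pos': array([ 0.13592643, -0.53258484,  0.21809152]), 'tcp_rot': array([ 7.89687718e-01, -6.13508735e-01, -4.35980520e-04, -3.87631378e-04]), 'contact_force': array([-0.31869509,  0.01400055, -0.34648041]), 'ft_torque': array([-0.03287206, -0.03171105,  0.01567716]), 'grip_width': 0.09247402207040822}
scene {'vfov': 45.006059127411085, 'cx': 283.29094111079866, 'cy': 215.1532358656487, 'k1': 0.03001541862595296, 'R': [[-0.7364628255903504, 0.6763654025377848, -0.012342964529540127], [0.4101104396735597, 0.4318909201704906, -0.8032930102677641], [-0.5379887859372504, -0.5966574187288607, -0.5954561200303311]], 't': [0.42451709384615566, 0.016217449390644945, 1.3505203666799765]}
top {'vfov': 44.41013664439608, 'cx': 274.9419568823059, 'cy': 205.55343732966548, 'k1': -0.16169846533040244, 'R': [[0.02949942130948565, -0.9995193297179031, -0.009533816794908993], [-0.9926291055439391, -0.02817175535394274, -0.11787201121265822], [0.11754676928544183, 0.012940700156908937, -0.9929830287119734]], 't': [-0.11953966932916778, 0.49961459510154876, 1.3548151527437964]}
wrist {'vfov': 69.46158381132034, 'cx': 281.4665969132784, 'cy': 210.83495460021098, 'k1': -0.015662872574060283, 'hand_eye': [[0.9999993725864379, 0.0011112129925175084, 0.00014153591161416643, -0.0007554677892049888], [-0.0011054438218445846, 0.9584920477894724, 0.2851171203528448, -0.07978669870825418], [0.0001811648027664143, -0.28511709792649603, 0.9584926748021007, -0.1665859881670296], [0.0, 0.0, 0.0, 1.0]]}
```

View pics/scene0.png

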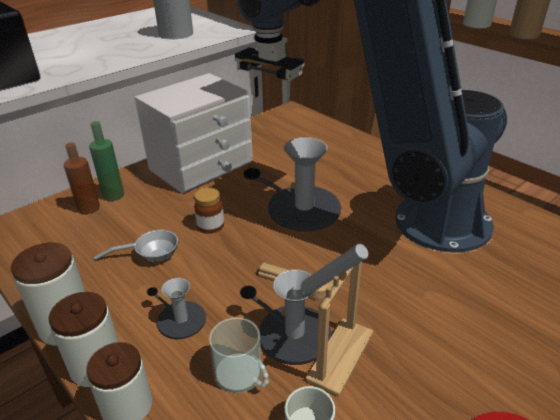

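View pics/top0.png

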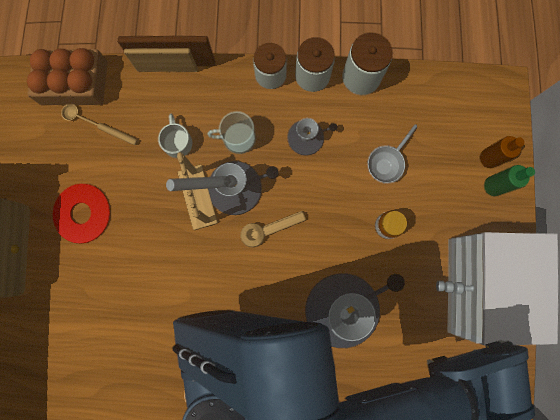

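View pics/wrist0.png

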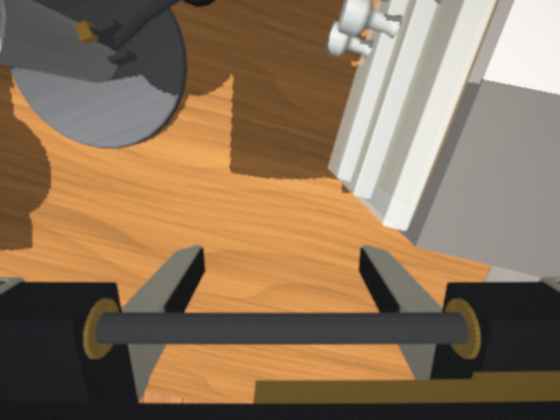

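The scene shows three stands. In the top view the candidates are:
- Large stand: mouth at (350,317), pad at (396,283).
- Middle stand: mouth at (230,180), with the post leaning on the rack and the pad at (272,172).
- Small stand: mouth at (307,129), pad at about (338,127).

Only the middle one has the post and rack, so I'll check its size in a close crop.

```bash
cat >> h.py <<'E'
from scipy.optimize import least_squares
def load(f): 
    d=np.load('pics/'+f+'.npz'); return {k:d[k] for k in d.files}
def proj(im,X):
    X=np.atleast_2d(X); c=X@np.array(im['R']).T+np.array(im['t']); s=c[:,:2]/c[:,2:]
    f=210/np.tan(np.radians(float(im['vfov']))/2); r2=(s**2).sum(1,keepdims=True); s=s*(1+float(im['k1'])*r2)
    return s*f+[float(im['cx']),float(im['cy'])]
def onz(im,uv,z):
    return least_squares(lambda p:(proj(im,[p[0],p[1],z])-uv).ravel(),[0.5,0]).x
def tri(obs):
    return least_squares(lambda p:np.concatenate([(proj(i,p)-uv).ravel() for i,uv in obs]),[0.5,0,.2])
E
python3 - <<'E'
from h import *
a=cv2.imread('pics/top0.png'); b=cv2.imread('pics/scene0.png')
c=cv2.resize(a[110:245,150:320],None,fx=4.5,fy=4.5,interpolation=2);cv2.imwrite('pics/c1.png',c)
c=cv2.resize(b[230:400,220:400],None,fx=3.5,fy=3.5,interpolation=2);cv2.imwrite('pics/c2.png',c)
E
```

```text
(no output)
```

View pics/c1.png

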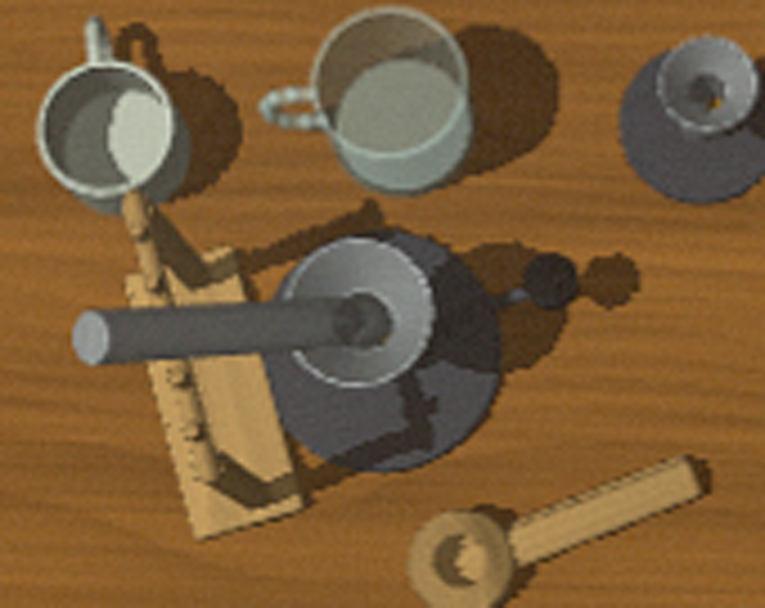

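View pics/c2.png

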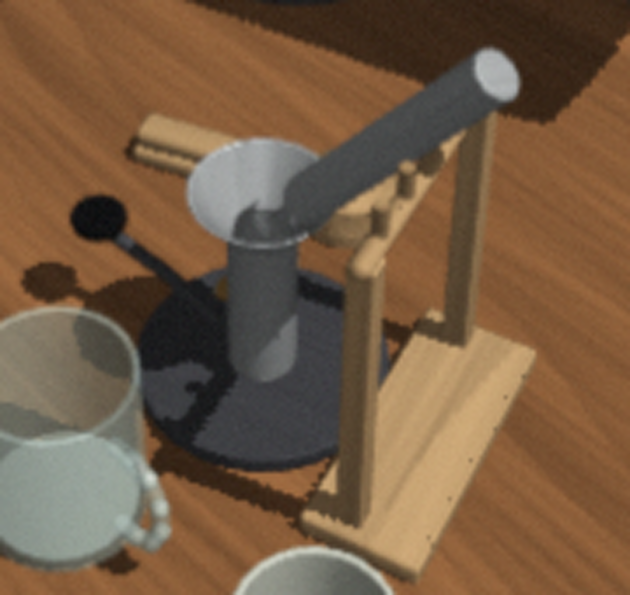

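Run:
```python
from h import *
t=load('top0.png'); s=load('scene0.png')
P={}
for n,a,b in(('mouth',(360,312),(258,193)),('ptop',(91,338),(497,76)),('pad',(550,280),(98,218))):
    a=np.array(a)/4.5+[150,110]; b=np.array(b)/3.5+[220,230]
    r=tri([(t,a),(s,b)]); P[n]=r.x; print(n,r.x.round(4),'res',r.fun.round(1))
    print(onz(t,a,dict(mouth=.145,ptop=.28,pad=.075)[n]))
m=P['mouth']
for k in('ptop','pad'):
    d=P[k]-m; print(k,np.hypot(*d[:2]),np.degrees(np.arctan2(d[1],d[0])))
# base circle check
th=np.linspace(0,2*np.pi,40)
a=cv2.imread('pics/top0.png');b=cv2.imread('pics/scene0.png')
def draw(im,img,X,col):
    for p in proj(im,X): cv2.circle(img,tuple(int(v*8) for v in p),6,col,-1,shift=3)
for im,img in((t,a),(s,b)):
    draw(im,img,np.c_[m[0]+.042*np.cos(th),m[1]+.042*np.sin(th),0*th+.145],(0,0,255))
    draw(im,img,np.c_[m[0]+.075*np.cos(th),m[1]+.075*np.sin(th),0*th+.012],(0,255,0))
    draw(im,img,np.c_[P['pad'][0]+.017*np.cos(th),P['pad'][1]+.017*np.sin(th),0*th+.075],(255,0,255))
    draw(im,img,P['ptop'][None],(255,255,0))
o=np.hstack([cv2.resize(a[110:270,130:320],(400,337),interpolation=2),cv2.resize(b[230:400,200:400],(397,337),interpolation=2)])
cv2.imwrite('pics/c3.png',o)
```

```text
mouth [0.5529 0.0069 0.1403] res [ 0.2 -0.2  0.2  0. ]
[0.55152015 0.00698282]
ptop [0.513  0.1274 0.2757] res [-0.  0. -0. -0.]
[0.5123928  0.12638829]
pad [ 0.5864 -0.0959  0.0691] res [ 0. -0.  0.  0.]
[ 0.58517713 -0.09590782]
ptop 0.12685938766688878 108.29961026687945
pad 0.10811846496702027 -71.94120146815176
```

View pics/c3.png

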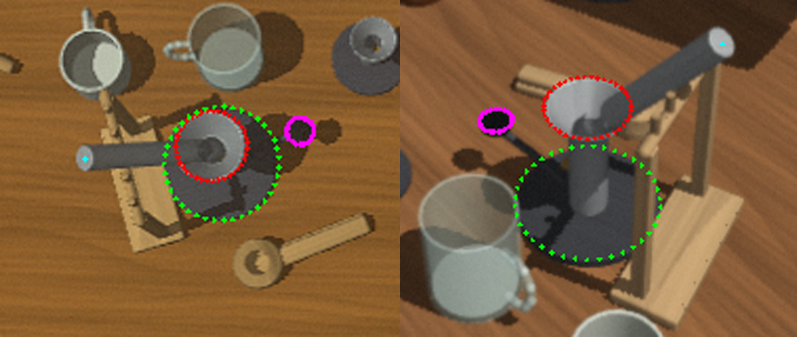

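```bash
cat >> h.py <<'E'
from scipy.spatial.transform import Rotation as Ro
S=np.array([.552,.007]); U=np.array([np.cos(np.radians(108.2)),np.sin(np.radians(108.2))]); V=np.array([U[1],-U[0]])
def st():
    s=arm.sense(); R=Ro.from_quat(s['tcp_rot']).as_matrix(); return s,R
def rep(target=None):
    s,R=st(); p=s['tcp_pos']; d=p[:2]-S
    print('t',round(s['time_s'],2),'tcp',p.round(4),'stand xy',(d@V).round(4),(d@U).round(4),'F',s['contact_force'].round(1),'w',round(s['grip_width'],4),'q',s['q'].round(2))
    print('toolx',R[:,0].round(3),'tooly',R[:,1].round(3),'z',R[:,2].round(3))
    # roll so tool x = +-V
    for sg in(1,-1):
        v=R.T@np.r_[sg*V,0]; print('roll to',sg,'V:',np.arctan2(v[1],v[0]).round(3))
    if target is not None:
        print('need cm (tool, now)',(R.T@(np.array(target)-p)*100).round(2))
def SP(x,y,z): return np.r_[S+x*V+y*U,z]
E
python3 - <<'E'
from h import *
rep(SP(0,.175,.42))
E
```

```text
t 0.15 tcp [ 0.1359 -0.5327  0.2182] stand xy -0.5638 -0.3827 F [ 0.5 -0.9 -0.2] w 0.0928 q [-1.41  0.35  1.65 -0.    1.14 -0.08]
toolx [ 0.247 -0.969 -0.001] tooly [-0.969 -0.247 -0.   ] z [-0.     0.001 -1.   ]
roll to 1 V: -1.639
roll to -1 V: 1.503
need cm (tool, now) [-59.48 -52.47 -20.12]
```

```bash
python3 -m creep '[[0,0,-4,-0.18],[0,0,-4,-0.18],[0,0,-4,-0.18],[0,0,-4,-0.18],[0,0,-4,-0.18],[0,0,0,-0.18],[0,0,0,-0.18],[0,0,0,-0.18],[0,0,0,-0.18]]' 0.65 20
python3 - <<'E'
from h import *
rep(SP(0,.175,.42))
E
```

```text
time_s: 1.27
tcp_pos: [0.1358, -0.5319, 0.4228]
tcp_rot: [0.985, 0.175, 0.0, -0.003]
contact_force: [-0.2, 0.4, 0.4]
grip_width: 0.0165
t 1.27 tcp [ 0.1358 -0.5319  0.4228] stand xy -0.5637 -0.382 F [-0.2  0.4  0.4] w 0.0165 q [-1.41  0.23  1.33  0.    1.59 -1.76]
toolx [0.939 0.344 0.001] tooly [ 0.344 -0.939 -0.006] z [-0.001  0.006 -1.   ]
roll to 1 V: 0.033
roll to -1 V: -3.108
need cm (tool, now) [ 58.2  -53.78   0.64]
```

```bash
python3 -m creep '[[3.6,-3.4,0,0.03],[3.6,-3.4,0,0],[3.6,-3.4,0,0],[3.6,-3.4,0,0],[3.6,-3.4,0,0],[3.6,-3.4,0,0],[3.6,-3.4,0,0],[3.6,-3.4,0,0],[3.6,-3.4,0,0],[3.6,-3.4,0,0],[3.6,-3.4,0,0],[3.6,-3.4,0,0],[3.6,-3.4,0,0],[3.6,-3.4,0,0],[3.6,-3.4,0,0],[3.6,-3.4,0,0],[0,0,0,0]]'
python3 - <<'E'
from h import *
rep(SP(0,.18,.26))
snap('scene','s1.png');snap('wrist','w1.png')
E
```

```text
time_s: 3.4
tcp_pos: [0.5163, 0.1919, 0.4239]
tcp_rot: [0.987, 0.161, -0.001, -0.004]
contact_force: [-0.1, -0.1, -1.2]
grip_width: 0.0161
t 3.4 tcp [0.5163 0.1919 0.4239] stand xy 0.0238 0.1868 F [-0.1 -0.1 -1.2] w 0.0161 q [ 0.27  0.23  1.32  0.01  1.59 -0.06]
toolx [ 0.948  0.317 -0.   ] tooly [ 0.317 -0.948 -0.009] z [-0.003  0.008 -1.   ]
roll to 1 V: 0.005
roll to -1 V: -3.137
need cm (tool, now) [-2.38  0.81 16.38]
```

View pics/w1.png

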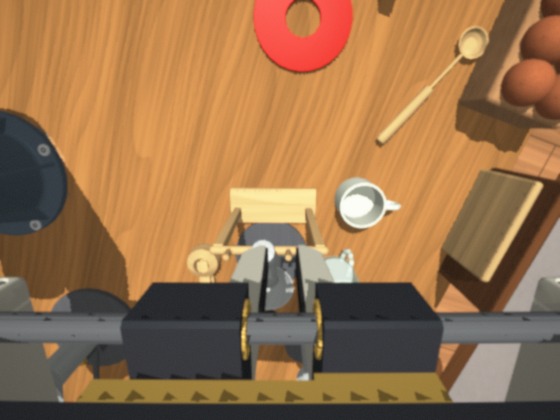

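Wrist view: the post's end is at (263,250), left of the finger gap, which matches the 24 mm sideways offset. The teacup is at (360,203), well clear. Next I'll shift and go down behind the post's top.

```bash
python3 -m creep '[[-1.2,0,4,0],[-1.2,0,4,0],[0,0,4,0],[0,0.2,3.5,0],[0,0.2,0.5,0],[0,0,0.2,0]]'
python3 - <<'E'
from h import *
rep(SP(0,.15,.26))
snap('scene','s2.png');snap('wrist','w2.png')
a=cv2.imread('pics/s2.png')[180:400,220:480];b=cv2.imread('pics/w2.png')
cv2.imwrite('pics/c4.png',np.hstack([cv2.resize(a,(472,400),interpolation=2),cv2.resize(b[200:420,200:380],(327,400))]))
E
```

```text
time_s: 4.25
tcp_pos: [0.4923, 0.1732, 0.2626]
tcp_rot: [0.988, 0.156, 0.003, -0.004]
contact_force: [0.2, -0.2, 0.5]
grip_width: 0.0165
t 4.25 tcp [0.4923 0.1732 0.2626] stand xy -0.0048 0.1765 F [ 0.2 -0.2  0.5] w 0.0165 q [ 0.25  0.25  1.67  0.01  1.21 -0.07]
toolx [0.951 0.309 0.007] tooly [ 0.309 -0.951 -0.007] z [ 0.005  0.009 -1.   ]
roll to 1 V: -0.004
roll to -1 V: 3.138
need cm (tool, now) [0.49 2.65 0.25]
```

View pics/c4.png

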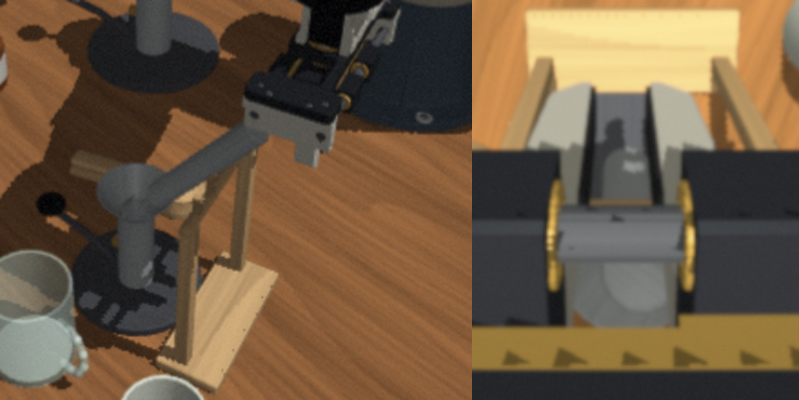

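Scene view: the gripper stands just behind the post's top, near crop (270,140), clear of the bar. I'll start pushing.

```bash
python3 -m creep '[[0.3,0.8,0,0],[0.2,0.8,0,0],[0,0.8,0,0],[0,0.8,0,0],[0,0.8,0,0],[0,0.8,0,0]]'
python3 - <<'E'
from h import *
rep(SP(0,.06,.26))
snap('scene','s3.png');snap('top','t3.png')
a=cv2.imread('pics/s3.png')[180:400,220:480];b=cv2.imread('pics/t3.png')[100:260,140:300]
cv2.imwrite('pics/c5.png',np.hstack([cv2.resize(a,(472,400),interpolation=2),cv2.resize(b,(327,400))]))
E
```

```text
time_s: 5.1
tcp_pos: [0.5142, 0.1269, 0.2648]
tcp_rot: [0.988, 0.157, 0.005, -0.004]
contact_force: [-0.6, 1.8, 0.5]
grip_width: 0.0165
t 5.1 tcp [0.5142 0.1269 0.2648] stand xy 0.0015 0.1257 F [-0.6  1.8  0.5] w 0.0165 q [ 0.15  0.26  1.65  0.01  1.21 -0.17]
toolx [0.951 0.31  0.011] tooly [ 0.31  -0.951 -0.007] z [ 0.009  0.01  -1.   ]
roll to 1 V: -0.003
roll to -1 V: 3.139
need cm (tool, now) [-0.14  6.58  0.43]
```

View pics/c5.png

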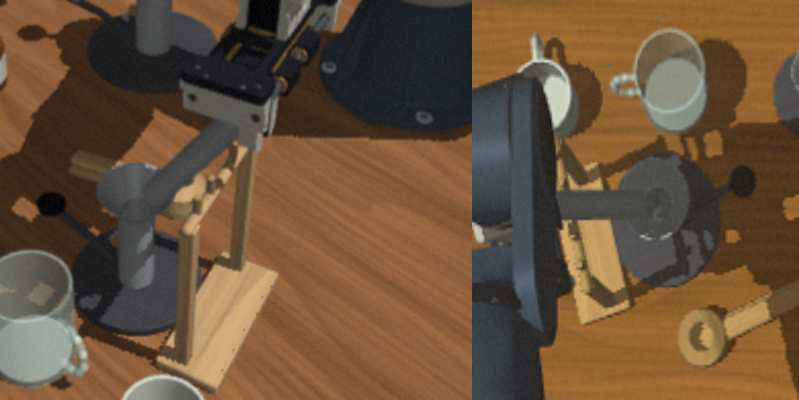

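The post is rising: it now leans more steeply off the bar, with about 1.9 N on the tool. I'll keep pushing.

```bash
python3 -m creep '[[0,0.8,0,0],[0,0.8,0,0],[0,0.8,0,0],[0,0.8,0,0],[0,0.8,0,0],[0,0.8,0,0],[0,0.6,0,0]]'
python3 - <<'E'
from h import *
rep(SP(0,.02,.26))
snap('scene','s4.png')
a=cv2.imread('pics/s4.png')[140:400,200:480]
cv2.imwrite('pics/c6.png',cv2.resize(a,(560,520),interpolation=2))
E
```

```text
time_s: 6.08
tcp_pos: [0.5319, 0.0716, 0.264]
tcp_rot: [0.988, 0.157, 0.005, -0.004]
contact_force: [0.1, 0.0, -0.4]
grip_width: 0.0162
t 6.08 tcp [0.5319 0.0716 0.264 ] stand xy 0.0011 0.0676 F [ 0.1  0.  -0.4] w 0.0162 q [ 0.04  0.28  1.64  0.01  1.22 -0.28]
toolx [0.951 0.309 0.01 ] tooly [ 0.309 -0.951 -0.006] z [ 0.008  0.009 -1.   ]
roll to 1 V: -0.003
roll to -1 V: 3.138
need cm (tool, now) [-0.1   4.77  0.37]
```

View pics/c6.png

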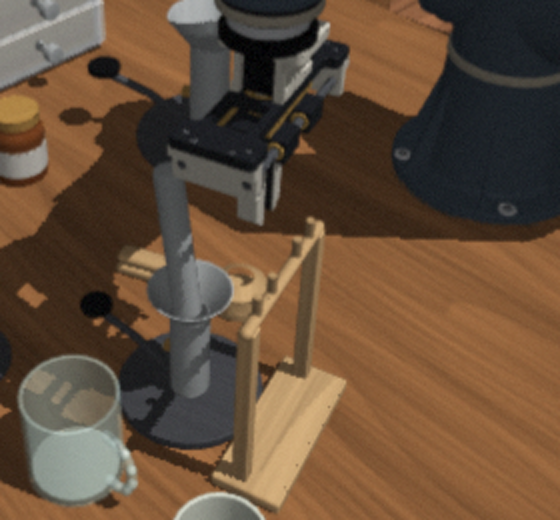

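The post is up and has left the fingers (force 0). Its top is at about (172,165) in the crop. I'll back off to look at how it sits.

```bash
python3 -m creep '[[0,-3,-2,0],[0,-5,-4,0],[0,-5,-4,0],[0,-5,0,0],[0,0,0,0]]'
python3 - <<'E'
from h import *
rep(SP(0,.02,.26))
t=snap('top','t5.png');s=snap('scene','s5.png')
a=cv2.imread('pics/s5.png');b=cv2.imread('pics/t5.png')
for h,c in((.28,(0,255,0)),):
  for im,img in((s,a),(t,b)):
    th=np.linspace(0,6.28,30); pts=np.c_[S[0]+.014*np.cos(th),S[1]+.014*np.sin(th),0*th+h]
    for p in proj(im,pts): cv2.circle(img,tuple(int(v*8) for v in p),4,c,-1,shift=3)
cv2.imwrite('pics/c7.png',np.hstack([cv2.resize(a[180:400,220:400],(450,550),interpolation=2),cv2.resize(b[100:260,180:280],(344,550),interpolation=2)]))
E
```

```text
time_s: 6.75
tcp_pos: [0.4745, 0.2446, 0.3671]
tcp_rot: [0.988, 0.155, 0.004, -0.004]
contact_force: [-0.1, -0.3, -0.2]
grip_width: 0.0162
t 6.75 tcp [0.4745 0.2446 0.3671] stand xy 0.0006 0.2499 F [-0.1 -0.3 -0.2] w 0.0162 q [0.39 0.2  1.48 0.01 1.44 0.07]
toolx [0.952 0.307 0.01 ] tooly [ 0.307 -0.952 -0.007] z [ 0.007  0.01  -1.   ]
roll to 1 V: -0.006
roll to -1 V: 3.136
need cm (tool, now) [-0.04 23.07 10.54]
```

View pics/c7.png

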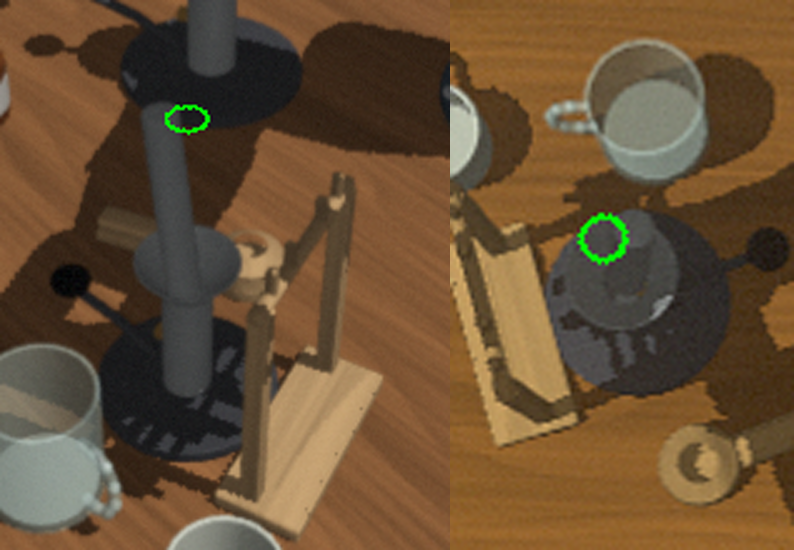

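Run:
```python
from h import *
t=load('top0.png');s=load('scene0.png')
r=tri([(t,np.array([235.2,166.3])),(s,np.array([283.2,222.8]))]); d=r.x[:2]-S
print(r.x,r.fun,d@V,d@U)
```

```text
[ 0.55781898 -0.01647106  0.27939863] [-0.37718038  0.35780575 -0.41088603 -0.02946556] -0.0018029610361524695 -0.02411432015730377
```

The post's top triangulates to z≈0.28 and y_stand≈−24 mm. So it has dropped onto the catch and leans about 0.12–0.13 rad towards the pad, which is close to the 0.16 limit. To be safe I'll cross over to the −y side, nudge it upright and hold it there briefly; the pad is also on that side.

```bash
python3 -m creep '[[0,5,0,0],[0,5,0,0],[0,5,0,0],[0,5,0,0],[0,5,0,0],[0,5,0,0],[0,4.5,0,0],[0,0,0,0],[0,0,4,0],[0,0,4,0],[0,0,3.5,0],[0,0,0,0]]'
python3 - <<'E'
from h import *
rep(SP(0,-.03,.25))
E
```

```text
time_s: 8.35
tcp_pos: [0.5801, -0.1098, 0.2436]
tcp_rot: [0.989, 0.147, 0.002, -0.004]
contact_force: [0.7, -0.5, 0.1]
grip_width: 0.0165
t 8.35 tcp [ 0.5801 -0.1098  0.2436] stand xy -0.0098 -0.1198 F [ 0.7 -0.5  0.1] w 0.0165 q [-0.27  0.4   1.52  0.01  1.23 -0.57]
toolx [0.957 0.29  0.005] tooly [ 0.29  -0.957 -0.007] z [ 0.003  0.008 -1.   ]
roll to 1 V: -0.023
roll to -1 V: 3.118
need cm (tool, now) [ 0.77 -9.   -0.57]
```

```bash
python3 -m creep '[[0.4,-1.5,-0.3,-0.02],[0.3,-1.5,0,0],[0,-1.2,0,0],[0,-1,0,0],[0,-1,0,0],[0,-0.8,0,0],[0,-0.8,0,0]]'
python3 - <<'E'
from h import *
rep(SP(0,-.03,.25))
t=snap('top','t6.png');s=snap('scene','s6.png')
a=cv2.imread('pics/s6.png')
cv2.imwrite('pics/c8.png',cv2.resize(a[140:400,200:420],(508,600),interpolation=2))
E
```

```text
time_s: 9.22
tcp_pos: [0.563, -0.0282, 0.2526]
tcp_rot: [0.988, 0.157, 0.005, -0.003]
contact_force: [1.0, -0.3, 0.8]
grip_width: 0.0163
t 9.22 tcp [ 0.563  -0.0282  0.2526] stand xy -0.0005 -0.0369 F [ 1.  -0.3  0.8] w 0.0163 q [-0.14  0.34  1.58  0.01  1.21 -0.46]
toolx [0.95  0.311 0.012] tooly [ 0.311 -0.95  -0.004] z [ 0.01   0.007 -1.   ]
roll to 1 V: -0.002
roll to -1 V: 3.14
need cm (tool, now) [ 0.04 -0.69  0.26]
```

View pics/c8.png

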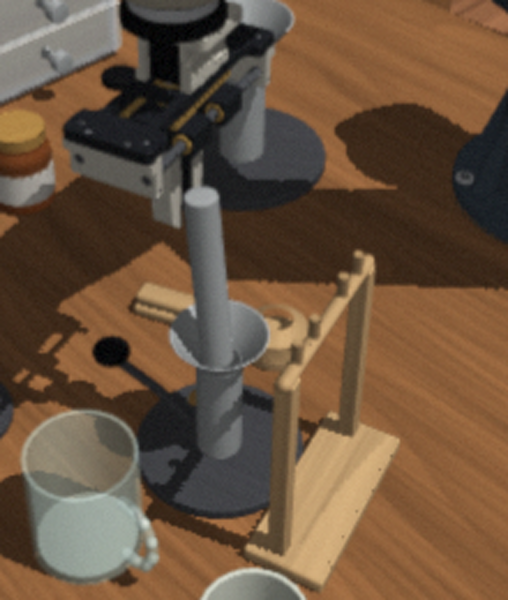

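The nudge has about halved the lean: the top is now at full-frame (288,224), against (295,228) for upright. I'll add a little more and hold.

```bash
python3 -m creep '[[0,-0.4,0,0],[0,-0.3,0,0],[0,0,0,0],[0,0,0,0],[0,0,0,0],[0,0,0,0]]'
python3 - <<'E'
from h import *
rep(SP(0,-.115,.25))
s=snap('scene','s7.png')
a=cv2.imread('pics/s7.png')
cv2.imwrite('pics/c9.png',cv2.resize(a[140:400,200:420],(508,600),interpolation=2))
E
```

```text
time_s: 10.07
tcp_pos: [0.5608, -0.0216, 0.2524]
tcp_rot: [0.988, 0.157, 0.005, -0.003]
contact_force: [-1.0, -0.0, -0.4]
grip_width: 0.016
t 10.07 tcp [ 0.5608 -0.0216  0.2524] stand xy -0.0005 -0.0299 F [-1.  -0.  -0.4] w 0.016 q [-0.13  0.33  1.59  0.01  1.21 -0.44]
toolx [0.95  0.311 0.011] tooly [ 0.311 -0.951 -0.004] z [ 0.009  0.007 -1.   ]
roll to 1 V: -0.002
roll to -1 V: 3.14
need cm (tool, now) [0.07 8.51 0.21]
```

View pics/c9.png

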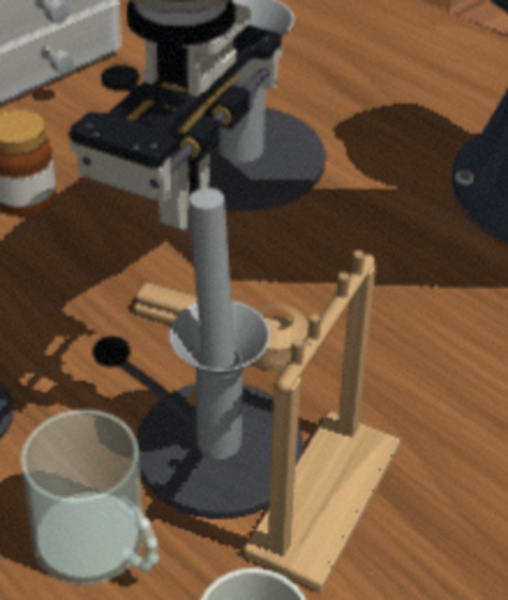

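The post is now nearly upright on the catch and settled. I'll back off over the pad, close the fingers and turn half round, so the camera side of the hand faces away from the post.

```bash
python3 -m creep '[[0,3,0,0],[0,3,0,0],[0,2.5,0,0],[0,0,0,0.18],[0,0,0,0.18],[0,0,0,0.18],[0,0,0,0.18],[0,0,0,0.18],[0,0,0,0.18],[0,0,0,0.18],[0,0,0,0.18],[0,0,0,0.18],[0,0,0,0.18],[0,0,0,0.18],[0,0,0,0.18],[0,0,0,0.18],[0,0,0,0.18],[0,0,0,0.18],[0,0,0,0.18]]' 1 20
python3 - <<'E'
from h import *
rep(np.r_[.5855,-.0959,.1])
t=snap('top','t8.png');s=snap('scene','s8.png');snap('wrist','w8.png')
a=cv2.imread('pics/s8.png');b=cv2.imread('pics/w8.png')
cv2.imwrite('pics/c10.png',np.hstack([cv2.resize(a[140:400,200:420],(400,473),interpolation=2),cv2.resize(b,(400,300)).__class__(0) if 0 else cv2.copyMakeBorder(cv2.resize(b,(400,300)),0,173,0,0,cv2.BORDER_CONSTANT)]))
E
```

```text
time_s: 12.5
tcp_pos: [0.5881, -0.1058, 0.2513]
tcp_rot: [-0.239, 0.971, 0.003, 0.005]
contact_force: [0.5, -0.3, 0.4]
grip_width: 0.0002
t 12.5 tcp [ 0.5881 -0.1058  0.2513] stand xy -0.0009 -0.1184 F [ 0.5 -0.3  0.4] w 0.0002 q [-0.26  0.4   1.49  0.01  1.24  2.4 ]
toolx [-0.886 -0.463 -0.011] tooly [-0.463  0.886  0.003] z [ 0.008  0.008 -1.   ]
roll to 1 V: -2.977
roll to -1 V: 0.164
need cm (tool, now) [-0.06  0.95 15.14]
```

View pics/c10.png

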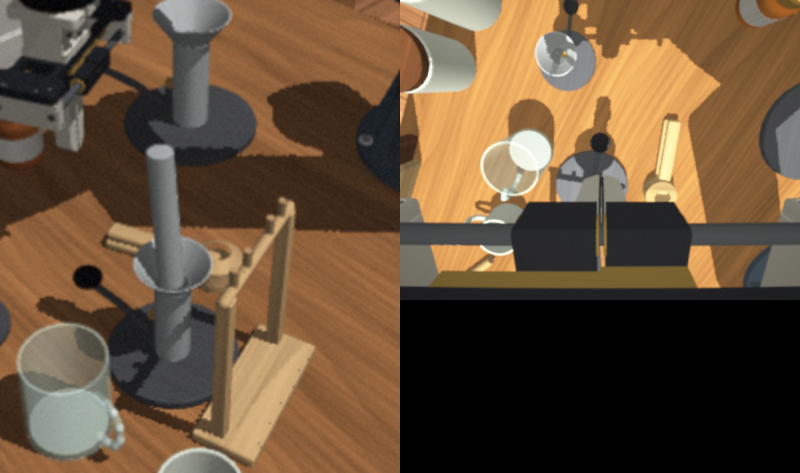

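Run:
```python
from h import *
d=load('w8.png'); s,R=st(); g=np.asarray(d['pixels'],np.uint8)[...,::-1]
cv2.imwrite('pics/c11.png',cv2.resize(g[160:300,200:360],None,fx=4,fy=4,interpolation=2))
```

```text
(no output)
```

View pics/c11.png

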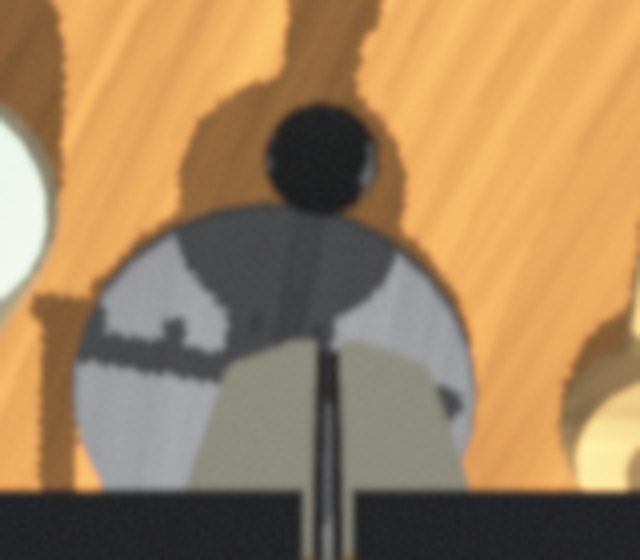

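Run:
```python
from h import *
d=load('w8.png'); s,R=st()
uv=np.array([200+320/4,160+158/4])
f=210/np.tan(np.radians(float(d['vfov']))/2); q=(uv-[float(d['cx']),float(d['cy'])])/f
q=cv2.undistortPoints(np.array([[uv]]),np.array([[f,0,d['cx']],[0,f,d['cy']],[0,0,1.]]),np.array([float(d['k1']),0,0,0]))[0,0]
H=np.array(d['hand_eye']); o=R@H[:3,3]+s['tcp_pos']; v=R@H[:3,:3]@np.r_[q,1]
p=o+v*(.075-o[2])/v[2]; print(p,(p[:2]-S)@V,(p[:2]-S)@U)
rep(np.r_[p[:2],.1])
```

```text
[ 0.58699228 -0.09503044  0.075     ] 0.001374023405354037 -0.10785537702237975
t 12.65 tcp [ 0.5881 -0.1058  0.2513] stand xy -0.0009 -0.1184 F [-0.5  0.1 -0.7] w 0.0006 q [-0.26  0.4   1.49  0.01  1.24  2.39]
toolx [-0.882 -0.472 -0.011] tooly [-0.472  0.882  0.003] z [ 0.008  0.008 -1.   ]
roll to 1 V: -2.968
roll to -1 V: 0.174
need cm (tool, now) [-0.24  0.96 15.14]
```

The wrist view puts the pad at (0.587,−0.095), within 2 mm of the fixed-camera estimate. I'll align over it and go down to about 25 mm above it.

```bash
python3 -m creep '[[-0.2,0.8,0,0.17],[0,0,3.5,0],[0,0,3.5,0],[0,0,3,0],[0,0,2.5,0],[0,0,0,0]]'
python3 - <<'E'
from h import *
rep(np.r_[.5862,-.0958,.041])
s=snap('scene','s9.png');snap('wrist','w9.png')
a=cv2.imread('pics/s9.png');b=cv2.imread('pics/w9.png')
cv2.imwrite('pics/c12.png',np.hstack([cv2.resize(a[140:400,180:400],(400,473),interpolation=2),cv2.resize(b[100:400,150:404],(400,473))]))
E
```

```text
time_s: 13.4
tcp_pos: [0.5878, -0.0967, 0.1237]
tcp_rot: [-0.172, 0.985, 0.003, 0.006]
contact_force: [-0.1, -0.1, 1.1]
grip_width: 0.0007
t 13.4 tcp [ 0.5878 -0.0967  0.1237] stand xy 0.0016 -0.1097 F [-0.1 -0.1  1.1] w 0.0007 q [-0.25  0.54  1.62  0.01  0.98  2.54]
toolx [-0.941 -0.339 -0.012] tooly [-0.339  0.941  0.003] z [ 0.011  0.007 -1.   ]
roll to 1 V: -3.114
roll to -1 V: 0.028
need cm (tool, now) [0.22 0.12 8.27]
```

View pics/c12.png

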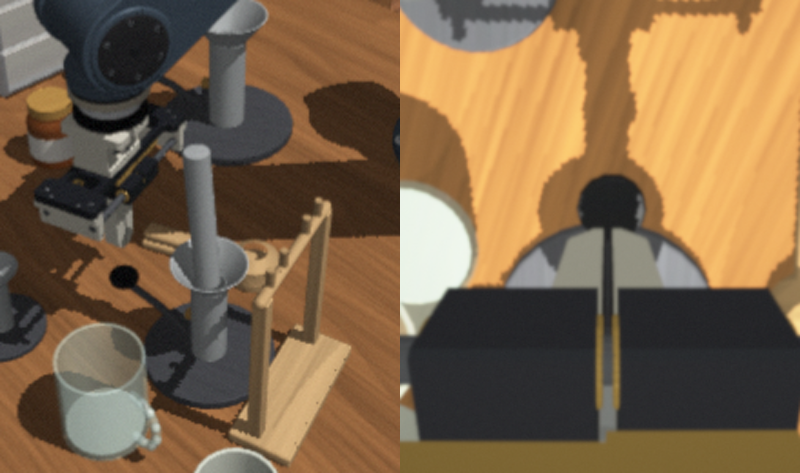

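The fingertips are over the pad, and the jug (left edge of the wrist crop) is clear. Pressing now.

```bash
python3 -m creep '[[0.2,0.1,3,0.02],[0,0,2.5,0],[0,0,1,0],[0,0,0.8,0],[0,0,0.6,0]]'
python3 - <<'E'
from h import *
rep(np.r_[.5862,-.0958,.041])
s=snap('scene','s10.png')
a=cv2.imread('pics/s10.png')
cv2.imwrite('pics/c13.png',cv2.resize(a[140:400,180:400],(508,600),interpolation=2))
E
```

```text
time_s: 14.12
tcp_pos: [0.5942, -0.0989, 0.0538]
tcp_rot: [-0.164, 0.986, -0.002, 0.015]
contact_force: [-0.6, -4.3, 4.6]
grip_width: 0.001
t 14.12 tcp [ 0.5942 -0.0989  0.0538] stand xy 0.007 -0.1138 F [-0.6 -4.3  4.6] w 0.001 q [-0.25  0.64  1.65  0.01  0.82  2.56]
toolx [-0.946 -0.323 -0.028] tooly [-0.323  0.946 -0.009] z [ 0.03   0.001 -1.   ]
roll to 1 V: -3.13
roll to -1 V: 0.011
need cm (tool, now) [0.69 0.57 1.26]
```

View pics/c13.png

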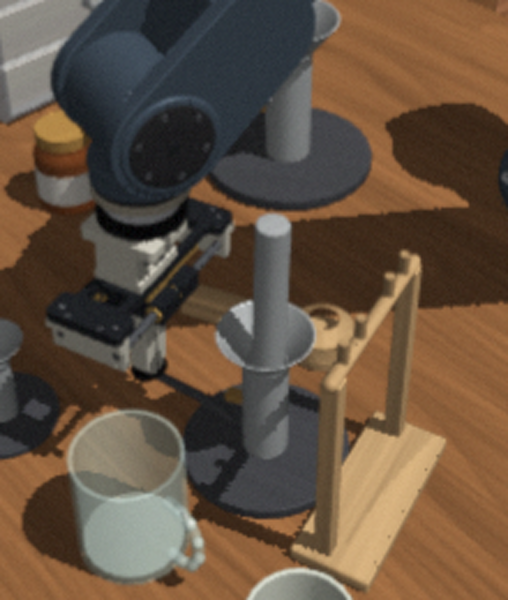

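Run:
```python
from h import *
s=load('s10.png'); 
for z in(.28,.236): print(z,proj(s,np.r_[S,z]))
```

```text
0.28 [[294.35709162 227.04150995]]
0.236 [[294.34207484 246.41606867]]
```

The post top is at (298,236), partway down, so it's either falling or slightly tilted. I'll press on to the bottom.

```bash
python3 -m creep '[[0.3,0.2,0.7,0],[0.2,0.2,0.6,0],[0,0,0.3,0],[0,0,0,0]]'
python3 - <<'E'
from h import *
rep(np.r_[.5862,-.0958,.041])
s=snap('scene','s11.png')
a=cv2.imread('pics/s11.png')
cv2.imwrite('pics/c14.png',cv2.resize(a[140:400,180:400],(508,600),interpolation=2))
E
```

```text
time_s: 14.68
tcp_pos: [0.5915, -0.0976, 0.0425]
tcp_rot: [-0.164, 0.986, -0.004, 0.018]
contact_force: [-6.0, 0.6, 12.5]
grip_width: 0.0003
t 14.68 tcp [ 0.5915 -0.0976  0.0425] stand xy 0.0048 -0.1117 F [-6.   0.6 12.5] w 0.0003 q [-0.24  0.65  1.67  0.01  0.79  2.56]
toolx [-0.946 -0.324 -0.035] tooly [-0.323  0.946 -0.013] z [ 0.037 -0.001 -0.999]
roll to 1 V: -3.13
roll to -1 V: 0.012
need cm (tool, now) [0.45 0.34 0.13]
```

View pics/c14.png

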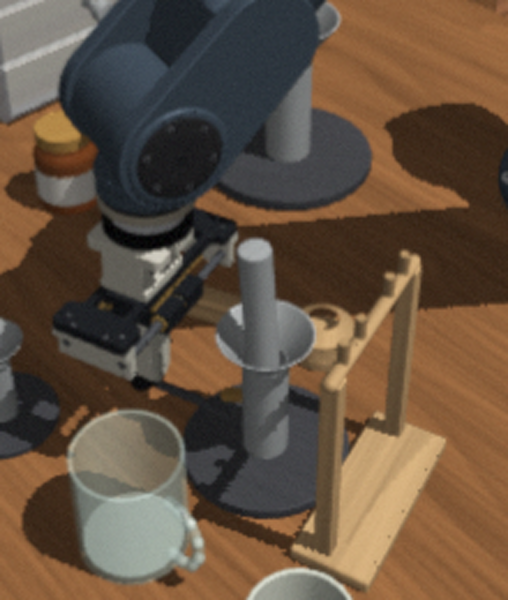

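The post has dropped: its top is at full-frame (291,248), against (294,246) predicted for the lower stop. I'll lift straight off so the pad springs back, then clear the scene.

```bash
python3 -m creep '[[0,0,-1,0],[0,0,-1,0],[0,0,-1.5,0],[0,0,-2,0],[0,-1,-3,0],[0,-2,-4,0],[0,-3,-5,0],[0,-3,-5,0],[0,-3,-3,0],[0,-3,0,0],[0,0,0,0],[0,0,0,0]]'
python3 - <<'E'
from h import *
rep()
t=snap('top','t12.png');s=snap('scene','s12.png')
a=cv2.imread('pics/s12.png');b=cv2.imread('pics/t12.png')
cv2.imwrite('pics/c15.png',np.hstack([cv2.resize(a[180:420,200:380],(412,550),interpolation=2),cv2.resize(b[100:260,170:280],(378,550),interpolation=2)]))
E
```

```text
time_s: 16.23
tcp_pos: [0.6289, -0.2408, 0.3128]
tcp_rot: [-0.165, 0.986, -0.003, 0.017]
contact_force: [-0.5, 0.7, -1.4]
grip_width: 0.0004
t 16.23 tcp [ 0.6289 -0.2408  0.3128] stand xy -0.0044 -0.2594 F [-0.5  0.7 -1.4] w 0.0004 q [-0.44  0.5   1.2   0.01  1.41  2.37]
toolx [-0.945 -0.325 -0.032] tooly [-0.325  0.946 -0.011] z [ 0.034  0.    -0.999]
roll to 1 V: -3.128
roll to -1 V: 0.014
```

View pics/c15.png

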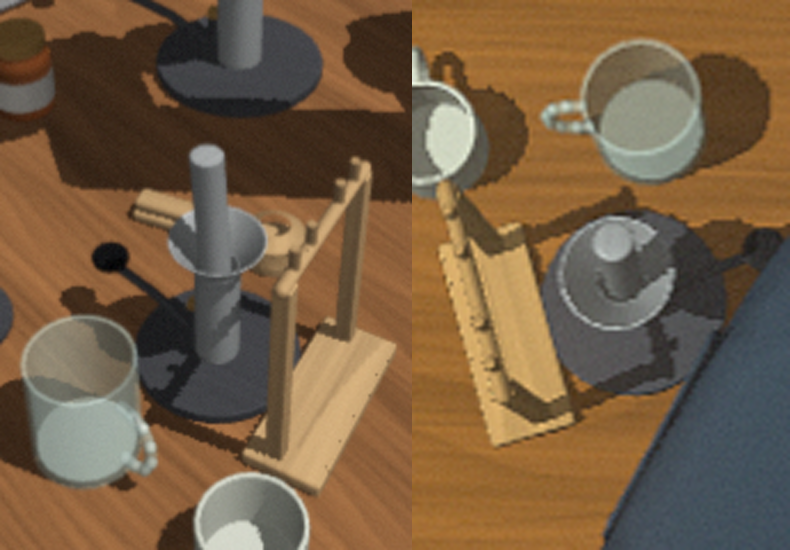

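View pics/t12.png

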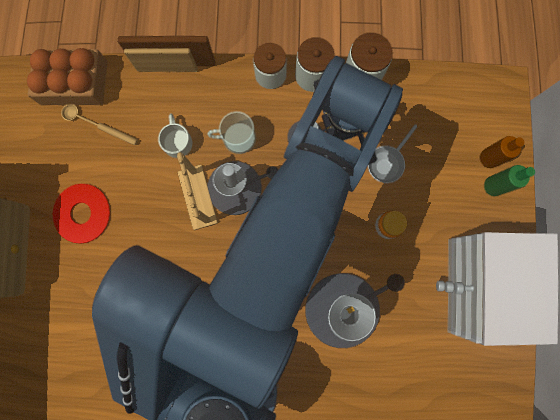

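Run:
```python
from h import *
t=load('t12.png');s=load('s12.png')
r=tri([(t,np.array([228.4,169.8])),(s,np.array([290.8,248.6]))]); d=r.x[:2]-S
print(r.x,r.fun.round(1),d@V,d@U)
s0=load('scene0.png')['pixels'].astype(int);df=np.abs(s['pixels'].astype(int)-s0).sum(2)
t0=load('top0.png')['pixels'].astype(int);dt=np.abs(t['pixels'].astype(int)-t0).sum(2)
for n,D,b in(('cup',dt,(150,115,195,155)),('jug',dt,(205,110,258,155)),('jug s',df,(208,322,250,385)),('jar s',df,(190,187,226,232)),('strainer s',df,(95,230,180,265)),('squeezer s',df,(258,262,285,285))):
    print(n,(D[b[1]:b[3],b[0]:b[2]]>90).mean().round(3))
cv2.imwrite('pics/c16.png',np.hstack([cv2.resize(x.astype(np.uint8)[180:420,80:380,::-1],(400,320)) for x in(s0,s['pixels'])]))
```

```text
[0.55831345 0.0034207  0.23240883] [-0.4  0.3 -0.4 -0. ] 0.004879659404141773 -0.005372141074369697
cup 0.0
jug 0.0
jug s 0.0
jar s 0.383
strainer s 0.657
squeezer s 0.195
```

View pics/c16.png

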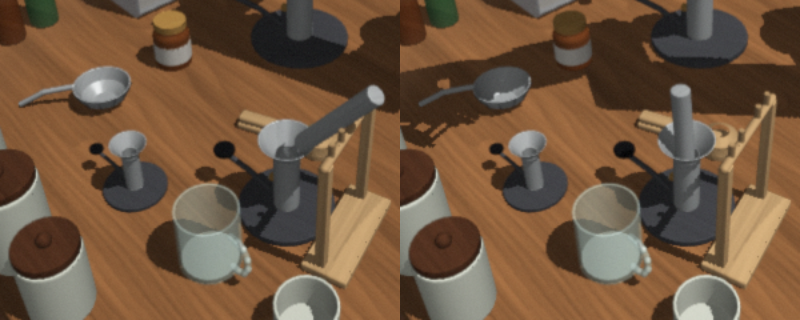

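The before/after crops show every object where it was; only the shadows differ. The pad is back at its starting pixel, and the post's top is at z≈0.232 (nominal 0.236, and the earlier readings ran 4–5 mm low) and 7 mm off the axis. Handing in.

Run:
```python
from h import *
rep(); print(workorder.sign_off())
```

```text
t 16.32 tcp [ 0.6289 -0.2406  0.3126] stand xy -0.0043 -0.2592 F [-0.3 -0.1  0.1] w 0.0005 q [-0.44  0.5   1.2   0.01  1.41  2.37]
toolx [-0.945 -0.326 -0.032] tooly [-0.326  0.945 -0.011] z [ 0.033  0.    -0.999]
roll to 1 V: -3.127
roll to -1 V: 0.014
the job is handed in; nothing more can be done
None
```

The post is down at its lower stop in the middle stand and the thumb pad is back up. I handed the job in at 16.3 s; no verdict was reported.

**What I did:** I pushed the post's top off the rack with the nearly closed fingers until it dropped onto the catch. It came to rest leaning about 0.12–0.13 rad towards the pad, under the 0.16 limit but close. I nudged it more upright from the other side and held it there. Then I pressed the pad down to about 42 mm above the counter, so the post fell, and lifted off.

**Last checks:**
- **Post:** its top measured 0.232 m up (0.236 m expected; my readings ran 4–5 mm low) and about 7 mm off the sleeve's axis, so it leans only slightly.
- **Pad:** it is back at its starting pixel in the scene view. I did not check the catch lock any other way.
- **Objects:** the teacup and measuring cup showed no change in the image comparison. That comparison was no use for the jar, strainer and squeezer because the arm's shadow had moved, so I judged those three unmoved by eye.
- **Robot:** it was clear of everything, with about 0 N on the tool.

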